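# Weigh two look-alike connector cartridges and seat the empty one

### The job

One of the two grey cartridges is empty and the other has its metal core inside; set one gently on the balance pan, let go and watch whether the beam tips (loaded) or stays level (empty). Then push the empty one straight down into the square test socket, gently, until its stiff seat is felt to reach its stop and the cartridge is fully home. Finish with the loaded one standing upright on the pan, tipping the beam, let go of both, and leave the other bench items where they are.

Things in the scene. Friction and masses are not known exactly. Their poses are not given: they have to be found in the camera images.
- cart_a: one of two look-alike upright grey cartridges, square 32 x 32 mm, 82 mm tall, sharp edges, thin blue band at 46 mm, brass dot on top. Origin: centre of its underside, z up, x and y square to its sides. One of the two is loaded (hidden metal core, about 0.21 to 0.25 kg in all), the other empty (about 0.09 kg); they look the same, and which one is loaded changes from start to start. The parts inside may shift by a millimetre
- cart_b: one of two look-alike upright grey cartridges, square 32 x 32 mm, 82 mm tall, sharp edges, thin blue band at 46 mm, brass dot on top. Origin: centre of its underside, z up, x and y square to its sides. One of the two is loaded (hidden metal core, about 0.21 to 0.25 kg in all), the other empty (about 0.09 kg); they look the same, and which one is loaded changes from start to start. The parts inside may shift by a millimetre
- balance: bench balance, fixed: white base plate 100 x 120 x 14 mm, 80 mm post. Origin on the table under the pivot; the beam runs along its y axis with the pan on +y, 100 mm from the pivot, and a brass counterweight (38 mm across, centre 74 mm from the pivot) on -y. Beam pivot 75 mm above the table. Nothing may bear on the balance with more than 10 N
- pan (a point): centre of the flat top of the round steel pan (84 mm across, no rim), 87 mm above the table when the beam is level. It sinks by 14 mm and leans 0.14 rad with the beam; level, it yields to a push of about 1.3 N
- beam (a joint): beam tilt in rad: 0 = level against its upper stop (pan up; so with an empty pan or the empty cartridge), 0.14 = pan down on its stop (with the loaded cartridge, or when pressed down)
- socket: test socket, fixed: grey block 80 x 80 x 52 mm with an orange mark on its -x side, an aluminium funnel and a square bore down through its centre, parallel to its x and y axes. Origin: centre of its underside on the table
- mouth (a point): centre of the bore's mouth, on the socket's top, 52 mm above the table. A lead-in funnel narrows from 46 x 46 mm at the mouth to the 34 x 34 mm bore 12 mm below. Measured positions can all be off together by 2 mm or so: give way to the funnel's side push. The orange seat starts 20 to 37 mm below the mouth, differently each time; home, a cartridge's underside is 29 to 46 mm below it
- seat (a joint): how far the seat is pushed down, m: 0 at the start, 0.009 at its stop. It slides with 6 N of friction and stays where pushed; a spring pad on it (10 N per mm) gives 0.6 mm before it slides, and makes the force climb once the stop is reached: 12 to 14 N is certainly the stop, more than 20 N between cartridge and socket is too much. Enter the mouth at 15 mm/s or slower
- driver: bystander: screwdriver lying on the table, leave alone; origin on its underside, x along it
- cleaner: bystander: standing bottle, 52 mm across, 130 mm tall, leave alone; origin centre of its underside
- meter: bystander: black hand-held meter lying flat, 170 x 75 x 35 mm, leave alone; origin centre of its underside, x along it
- tin: bystander: small jar, 60 mm across, 50 mm tall, leave alone; origin centre of its underside
- collar: bystander: aluminium ring, 48 mm across, 14 mm tall, leave alone; origin centre of its underside
- spanner: bystander: spanner lying on the table, leave alone; origin on its underside, x along it
There are look-alikes about, which are no part of the job. What is shaped like the cart_b but green or turquoise is not meant.

How it is judged:
On the way, in this order (a step that is already met when the one before it is completed fails the run):
1. a cartridge has been set on the pan, let go, and the beam has come to rest (((horizontal distance between cart_a and pan below 0.032 m and z of cart_a in the frame of pan between -0.005 and 0.008 m and angle between cart_a's own z axis and vertical below 0.25 rad and contact force between cart_a and the fingers below 0.05 N and linear speed of cart_a below 0.03 m/s and velocity of joint beam between -0.05 and 0.05 rad/s) or (horizontal distance between cart_b and pan below 0.032 m and z of cart_b in the frame of pan between -0.005 and 0.008 m and angle between cart_b's own z axis and vertical below 0.25 rad and contact force between cart_b and the fingers below 0.05 N and linear speed of cart_b below 0.03 m/s and velocity of joint beam between -0.05 and 0.05 rad/s))), for 0.4 s.
2. a cartridge has been pushed fully home in the socket and let go (((value of joint seat above 0.008 m and horizontal distance between cart_a and mouth below 0.004 m and z of cart_a in the frame of mouth below -0.026 m and angle between cart_a's own z axis and vertical below 0.08 rad and contact force between cart_a and the fingers below 0.05 N) or (value of joint seat above 0.008 m and horizontal distance between cart_b and mouth below 0.004 m and z of cart_b in the frame of mouth below -0.026 m and angle between cart_b's own z axis and vertical below 0.08 rad and contact force between cart_b and the fingers below 0.05 N))), for 0.2 s.
At the end, for the whole second after the job is handed in: One cartridge is in the socket: seat down over 8 of 9 mm, within 4 mm of the bore centre, upright, underside over 26 mm below the mouth. The other stands on the pan within 32 mm of its centre, upright, tipping the beam over 0.1 rad. Both let go and at rest (((horizontal distance between cart_a and pan below 0.032 m and z of cart_a in the frame of pan between -0.005 and 0.008 m and angle between cart_a's own z axis and vertical below 0.25 rad and value of joint seat above 0.008 m and horizontal distance between cart_b and mouth below 0.004 m and z of cart_b in the frame of mouth below -0.026 m and angle between cart_b's own z axis and vertical below 0.08 rad and contact force between each of cart_a, cart_b and the fingers below 0.05 N and linear speed of each of cart_a, cart_b below 0.03 m/s) or (horizontal distance between cart_b and pan below 0.032 m and z of cart_b in the frame of pan between -0.005 and 0.008 m and angle between cart_b's own z axis and vertical below 0.25 rad and value of joint seat above 0.008 m and horizontal distance between cart_a and mouth below 0.004 m and z of cart_a in the frame of mouth below -0.026 m and angle between cart_a's own z axis and vertical below 0.08 rad and contact force between each of cart_b, cart_a and the fingers below 0.05 N and linear speed of each of cart_b, cart_a below 0.03 m/s)) and value of joint beam above 0.1 rad); the robot touches nothing.
It fails at once if a cartridge pressed on the socket with more than 20 N (contact force between any of cart_a, cart_b and socket above 20 N).
It fails at once if anything bearing on the balance with more than 10 N (contact force between balance and anything else above 10 N).
It fails at once if a cartridge tipped over (more than 0.7 rad) (angle between any of cart_a, cart_b's own z axis and vertical above 0.7 rad).
It fails at once if a bystander moved by more than 30 mm (distance of any of driver, cleaner, meter, tin, collar, spanner from where it was at the start of the episode above 0.03 m).
It also fails if it takes over 72 s, if anything falls off the work surface, if the arm or the gripper's body presses on something with over 40 N, if the wrist force passes 120 N, or if a joint passes its speed limit or range.

### The arm

A 6-joint arm with a two-finger parallel gripper is mounted at the origin on the work surface. World frame = base frame: x ahead of the robot, y to its left, z up, the work surface at z = 0. Lengths are in m, angles in rad, forces in N, time in s.
With the tool pointing down it reaches from about 0.25 to 0.725 m from the base axis. Payload 4 kg.
Tool frame: the origin (TCP) lies between the finger pads; the fingertips stand 17 mm ahead of it and the grasp point (between the pads) lies 2 mm behind it; z points along the fingers, y is the direction in which the jaws open and shut (so a half turn about z gives the same grasp; the last joint's range is limited). The gripper opens to 85 mm and grips with 20 to 120 N. Pads are 22 mm wide; open, the fingers measure 114 mm over their backs; the gripper's body (76 mm by 85 mm) begins 54 mm behind the grasp point. The pads swing forward as they close: fully open they stand 13 mm farther back than shut.
Start: joints at [-1.332, 0.241, 0.005, 1.335, 0, 1.571], TCP at [0.118, -0.486, 0.248] pointing down, gripper open.
Joint ranges: [-2.72, 2.72], [-1.05, 1.87], [-1.09, 1.28], [-1.99, 2.15], [-1.42, 1.44], [-3.14, 3.14]. Speed limits (rad/s): [2.79, 2.79, 3.14, 3.14, 3.14, 3.14].

### API

Orientations are given as a unit quaternion [x, y, z, w].
In Python, from workcell import monitor, imaging, bot, models gives the robot as it stands. The module is installed in compiled form; this text tells all that it offers.
- The arm moves only by the tool jog_arm, never from a script. Its argument "moves" is a list of rows, each a list of 2 entries, a list of its own where there are three numbers: the shift along the tool's x, y, z in mm, then the turn about the tool's z in degrees. In form: [[[tx, ty, tz], spin], ...]. A call has 1 to 12 rows; each row is the pose to reach, as a shift and turn from the pose commanded when the call began, along the tool's axes at that moment; what a row does not reach only later rows make up. A row lasts 1/10 s, in which the tool goes at most 50 mm and 8.59 degrees, less where a joint would pass 70% of its speed; a pose out of reach is approached as far as the arm can. A call with a gripper value outside its range is refused whole. "hand" is the finger opening in mm, from 0 to 85.4, set as the call begins (left out, the last holds). The fingers move at their own pace and stop on an object; the grip force is fixed at half the most. Time passes only in rows, so rows that repeat a pose let the fingers close. It gives the time, the measured TCP pose, the force and the opening at its end, in the units of the state.
- monitor.get_obs(): the state, without advancing time (a new reading comes with each control period).
- imaging.camera(name): name is "side" or "top"; returns the picture (420x560x3 uint8, red, green, blue); there is no depth.
- imaging.calibration(name): a dict with "camera_matrix" (3x3 intrinsics, pixels), "rvec" (rotation vector, rad) and "tvec" (3), from world to camera coordinates, as OpenCV has them. Camera axes: x right, y down, z forward; pixel columns grow to the right and rows downward; lengths in m; the calibration is good to about 2 mm. A picture is of the moment at which its call begins. calibration takes no time and is no camera call.
- bot.job_done(): hands the job in, once; it reports no verdict.
Trained networks look in the newest picture that a camera, given by its name, has taken for a name from the list of things; names that differ only in an ending like _2 or _b are one class to them, and where a whole thing is asked for, a point or a joint stands for the part that bears it (a point fixed in the world has none). Each returns a list of dicts, best first, with "confidence" (0 to 1); they miss things now and then, are a little off and sometimes report something else, mostly with a low value. They report only what shows in the picture. A call takes as long as a camera call. They do not tell look-alikes from the thing itself.
- models.look_for(camera, thing): "centre" ([column, row] in pixels, amid what is visible of it).
- models.regions_of(camera, thing): "region" (420x560 bool, what is visible of it) and "centre" ([column, row] in pixels, amid what is visible of it).
- models.landmark_of(camera, thing): "centre" ([column, row] in pixels: a listed point, or the origin of a listed thing).
The state is a dict: "clock": time; "joint_pos": joint angles; "joint_vel": joint speeds; "tau": joint torques, N m; "eef_pos": TCP position; "tool_rot": TCP orientation; "ft_force": force on the tool from outside, world axes, zero at the start; "ft_torque": the same for the moment, N m; "grip_width": finger opening in m.
Only numpy, scipy, OpenCV 4.12 (cv2) and the standard library are available. Lean on these libraries where they do the work, as an engineer would, in place of code of your own. Each camera call takes 0.05 s, during which the arm holds its last target. There are 200 camera calls.

## Working session

There is one attempt and no reset: what is moved stays moved. The work goes in short steps, Python scripts to look and compute and a tool call to move; the robot and the scene stay as the last step left them, time stands still between calls to the robot, and variables do not carry over. Pictures are saved under pics/ and viewed, about 8 in all and at most 12, crops included, and the job is handed in when it is done.

Besides the shell and the picture viewer there is one more tool, called after ">>>" by a JSON object that holds its "name" and its "arguments". jog_arm: Moves the arm, as the interface text tells. Its arguments: {"type":"object","properties":{"moves":{"type":"array","items":{"type":"array"}},"hand":{"type":"number"}},"required":["moves"]}

```bash
mkdir -p pics; cat > h.py <<'E'
import numpy as np, cv2
from workcell import monitor, imaging, bot, models
def cal(n):
    c=imaging.calibration(n);R=cv2.Rodrigues(np.array(c["rvec"],float))[0]
    return np.array(c["camera_matrix"],float),R,np.array(c["tvec"],float).ravel()
def ray(n,px,z):
    K,R,t=cal(n);d=R.T@np.linalg.solve(K,[px[0],px[1],1.]);o=-R.T@t
    return o+d*(z-o[2])/d[2]
def proj(n,p):
    K,R,t=cal(n);q=K@(R@np.array(p,float)+t);return q[:2]/q[2]
def tri(pxs):
    A=[];b=[]
    for n,px in pxs.items():
        K,R,t=cal(n);d=R.T@np.linalg.solve(K,[px[0],px[1],1.]);d/=np.linalg.norm(d);o=-R.T@t
        P=np.eye(3)-np.outer(d,d);A.append(P);b.append(P@o)
    return np.linalg.lstsq(np.vstack(A),np.hstack(b),rcond=None)[0]
def save(n,f):
    im=imaging.camera(n);cv2.imwrite('pics/'+f,im[:,:,::-1]);return im
E
python3 - <<'E'
from h import *
a=save("top","t0.png");b=save("side","s0.png")
for n in("top","side"):
    K,R,t=cal(n);print(n,(-R.T@t).round(3),K[0,0],R[2].round(2))
    for th in ("cart_a","balance","pan","socket","mouth"):
        for r in models.landmark_of(n,th)[:4]:print(n,th,np.round(r["centre"],1),round(r["confidence"],2))
    for r in models.look_for(n,"cart_a")[:4]:print(n,"look",np.round(r["centre"],1),round(r["confidence"],2))
o=monitor.get_obs();print(o)
cv2.imwrite('pics/both.png',np.vstack([np.zeros((0,560,3),np.uint8),a[:,:,::-1]]))
E
```

```text
top [0.29  0.008 1.396] 498.18263810018203 [ 0.2  -0.   -0.98]
top cart_a [246.6 275.4] 0.61
top cart_a [319.1 240.4] 0.56
top cart_a [215.7 273.2] 0.51
top cart_a [233.8 245. ] 0.49
top balance [225.  202.8] 0.64
top pan [185.6 194.1] 0.81
top socket [356.1 190.7] 0.8
top socket [154.7 266. ] 0.16
top mouth [365.2 184.5] 0.87
top look [246.  272.2] 0.72
top look [233.7 245. ] 0.69
top look [213.2 273.3] 0.68
top look [321.1 237.1] 0.64
side [0.398 0.918 0.729] 402.0752638680116 [ 0.14 -0.8  -0.58]
side cart_a [312.4 261.3] 0.93
side cart_a [342.  252.4] 0.86
side cart_a [311.2 209.8] 0.61
side cart_a [337.4 279.1] 0.55
side balance [261.2 265.3] 0.63
side pan [250.3 262.5] 0.78
side socket [274.5 186.8] 0.74
side socket [208.8 256. ] 0.43
side look [313.1 247.9] 0.94
side look [341.2 264.1] 0.61
side look [345.4 237.8] 0.61
side look [311.6 198.2] 0.54
{'clock': 0.7, 'joint_pos': array([-1.33198847e+00,  2.40544237e-01,  5.01914097e-03,  1.33519964e+00,
       -6.42951597e-06,  1.57077953e+00]), 'joint_vel': array([-0.00106963,  0.00211846,  0.00081289,  0.00014577, -0.0017731 ,
        0.00013756]), 'tau': array([ 2.74894978e-05, -3.72077501e+01,  2.52642649e+01,  8.56251136e-04,
       -1.77701436e-04, -4.51802265e-06]), 'eef_pos': array([ 0.11827241, -0.48581881,  0.24834167]), 'tool_rot': array([9.92878816e-01, 1.19128738e-01, 1.07154754e-06, 3.59214409e-05]), 'ft_force': array([0.02042703, 0.08343152, 0.33133719]), 'ft_torque': array([-0.00062272,  0.00474716,  0.06232818]), 'grip_width': 0.08537996358547949}
```

View pics/t0.png

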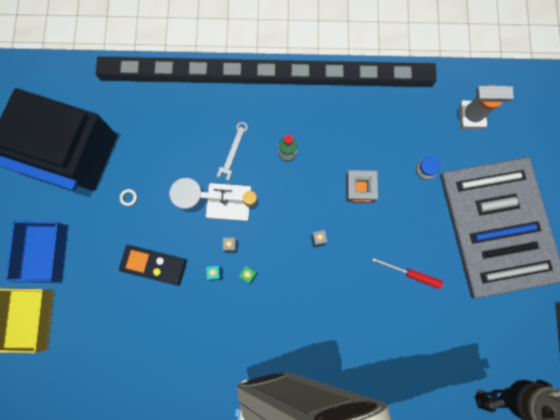

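View pics/s0.png

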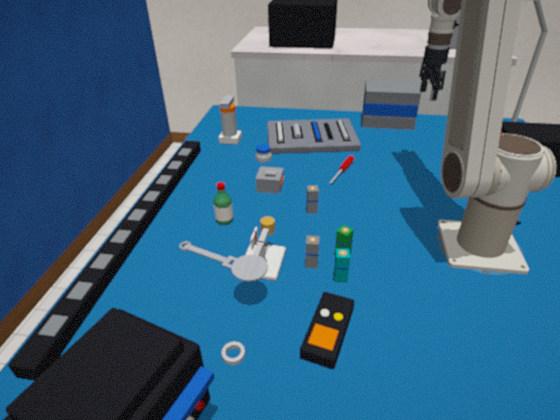

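```bash
cat > m.py <<'E'
from h import *
im=imaging.camera("top")
c=im[165:265,165:385,::-1];cv2.imwrite('pics/c0.png',cv2.resize(c,None,fx=3.6,fy=3.6,interpolation=cv2.INTER_CUBIC))
s=imaging.camera("side")
c=s[150:290,210:370,::-1];cv2.imwrite('pics/c1.png',cv2.resize(c,None,fx=4,fy=4,interpolation=cv2.INTER_CUBIC))
for th in("cart_a","socket","pan","balance"):
  for n in("top","side"):
    for r in models.regions_of(n,th)[:4]:
        m=r["region"].astype(np.uint8);cs=max(cv2.findContours(m,0,1)[0],key=cv2.contourArea)
        print(th,n,round(r["confidence"],2),np.round(r["centre"],1),m.sum(),np.round(cv2.minAreaRect(cs)[1:][0],1),round(cv2.minAreaRect(cs)[2],1))
for k,p in dict(A=(229.5,243.5),B=(319.5,237)).items(): print(k,ray("top",p,.082).round(4))
print(ray("top",(185.6,194.1),.087),ray("side",(250.3,264),.087),ray("top",(361.5,186),.04),ray("side",(341,252),0),ray("side",(312.4,261),0),ray("side",(311.2,209.8),0))
E
python3 m.py
```

```text
cart_a top 0.78 [215.  273.2] 188 [13. 14.] 90.0
cart_a top 0.74 [248.1 275.4] 151 [13.3 11.6] 33.7
cart_a top 0.48 [320.7 237.7] 202 [15. 14.] 90.0
cart_a top 0.46 [233.8 242.1] 217 [15. 14.] 90.0
cart_a side 0.89 [344.1 240.6] 372 [17.4 26. ] 9.5
cart_a side 0.8 [312.9 197.5] 314 [27. 12.] 90.0
cart_a side 0.79 [342.3 265. ] 477 [15.  33.7] 4.4
cart_a side 0.69 [315.2 250.8] 370 [13. 32.] 0.0
socket side 0.62 [270.1 181.8] 663 [27.6 25.7] 3.6
pan top 0.83 [191.2 193.3] 1253 [30. 86.] 90.0
pan side 0.76 [256.6 260. ] 1113 [28.8 39.4] 56.3
balance top 0.59 [215.  200.7] 2293 [86.8 36.1] 6.9
balance side 0.67 [262.9 260.3] 1928 [45.1 69.9] 32.7
balance side 0.18 [269.  181.5] 647 [27.2 25.4] 3.8
A [0.4486 0.1329 0.082 ]
B [ 0.4708 -0.1053  0.082 ]
[0.57887534 0.25568324 0.087     ] [0.57956446 0.25243842 0.087     ] [ 0.6228257  -0.22624977  0.04      ] [0.37048627 0.08044577 0.        ] [0.4439121  0.12722228 0.        ] [ 0.4688007  -0.10490754  0.        ]
```

View pics/c0.png

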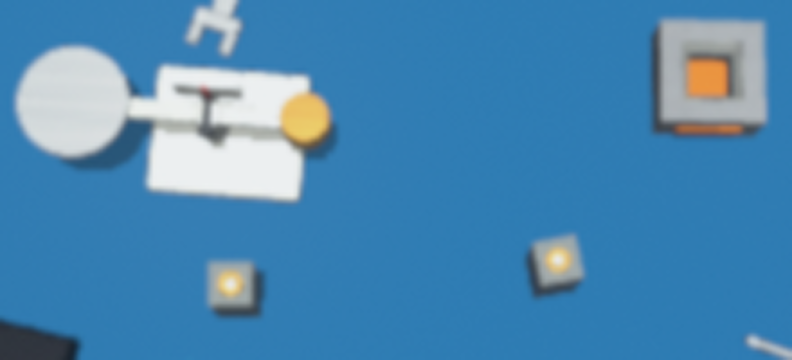

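View pics/c1.png

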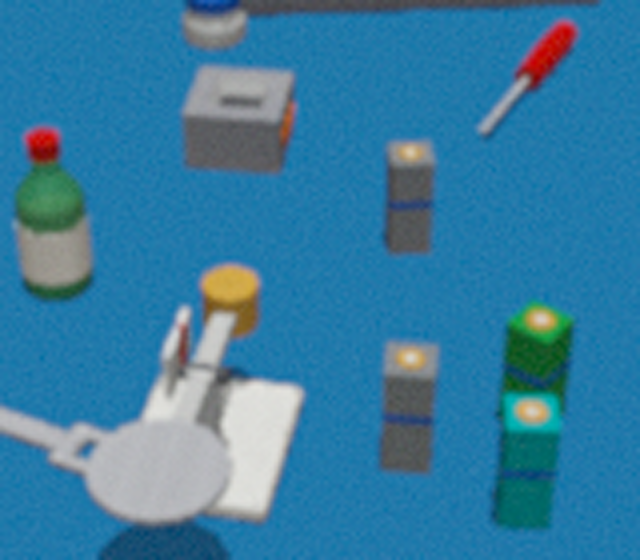

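```bash
cat > q.py <<'E'
from h import *
im=imaging.camera("top")
def face(px,half,z,thr=105):
    x,y=int(px[0]),int(px[1]);c=im[y-half:y+half+1,x-half:x+half+1,0]
    u=cv2.resize(c,None,fx=8,fy=8,interpolation=cv2.INTER_CUBIC)
    u=(u>thr).astype(np.uint8);k=max(cv2.findContours(u,0,1)[0],key=cv2.contourArea)
    P=[ray("top",((a+.5)/8-.5+x-half,(b+.5)/8-.5+y-half),z)[:2]*1000 for a,b in k[:,0]]
    return cv2.minAreaRect(np.array(P,np.float32))
if __name__=="__main__":
    for px,h,z in(((229,243),9,.082),((319,237),9,.082),((363,186),20,.052)):
        for thr in(95,110):print(px,thr,face(px,h,z,thr))
    # pan circle
    c=im[170:220,165:206,0];u=cv2.resize(c,None,fx=8,fy=8,interpolation=cv2.INTER_CUBIC)
    k=max(cv2.findContours((u>120).astype(np.uint8),0,1)[0],key=cv2.contourArea)
    P=np.array([ray("top",((a+.5)/8-.5+165,(b+.5)/8-.5+170),.087)[:2]*1000 for a,b in k[:,0]],np.float32)
    print("pan",cv2.minEnclosingCircle(P),P.max(0),P.min(0))
    print("cw",ray("top",(165+305/3.6,165+118/3.6),.09))
E
python3 q.py
```

```text
(229, 243) 95 ((448.8824768066406, 135.426025390625), (34.58815383911133, 34.46341323852539), 2.023181438446045)
(229, 243) 110 ((448.9030456542969, 135.4112548828125), (32.628421783447266, 33.11927795410156), 2.0780298709869385)
(319, 237) 95 ((471.1261901855469, -105.57413482666016), (34.85163116455078, 34.77762985229492), 11.857163429260254)
(319, 237) 110 ((471.0931396484375, -105.56924438476562), (33.21639633178711, 33.04777908325195), 12.306794166564941)
(363, 186) 95 ((620.7429809570312, -227.25189208984375), (92.45973205566406, 83.68688201904297), 0.2035084217786789)Traceback (most recent call last):
  File "q.py", line 11, in <module>
    for thr in(95,110):print(px,thr,face(px,h,z,thr))
                                    ~~~~^^^^^^^^^^^^
  File "q.py", line 7, in face
    P=[ray("top",((a+.5)/8-.5+x-half,(b+.5)/8-.5+y-half),z)[:2]*1000 for a,b in k[:,0]]
       ~~~^^^^^^^^^^^^^^^^^^^^^^^^^^^^^^^^^^^^^^^^^^^^^^^^^
  File "h.py", line 7, in ray
    K,R,t=cal(n);d=R.T@np.linalg.solve(K,[px[0],px[1],1.]);o=-R.T@t
          ~~~^^^
  File "h.py", line 4, in cal
    c=imaging.calibration(n);R=cv2.Rodrigues(np.array(c["rvec"],float))[0]
ValueError: time passes only in moves, steps and waits
```

```bash
sed -i 's/^def cal(n):/from functools import lru_cache\n@lru_cache\ndef cal(n):/' h.py
sed -i 's/x+half+1,0\]/x+half+1][:,:,[0,2]].min(2)/' q.py; python3 q.py
```

```text
(229, 243) 95 ((448.88494873046875, 135.422119140625), (34.58879852294922, 34.45592498779297), 2.036165952682495)
(229, 243) 110 ((448.72369384765625, 135.5530242919922), (32.54910659790039, 33.15724563598633), 1.1745754480361938)
(319, 237) 95 ((471.13720703125, -105.60399627685547), (34.9201545715332, 34.611141204833984), 12.123714447021484)
(319, 237) 110 ((471.10009765625, -105.53157806396484), (33.24285888671875, 32.99382781982422), 12.190394401550293)
(363, 186) 95 ((624.5612182617188, -227.22454833984375), (84.8000259399414, 83.70188903808594), 0.15477454662322998)
(363, 186) 110 ((624.459228515625, -227.3251495361328), (82.2036361694336, 82.83181762695312), 89.9981460571289)
pan ((580.7216186523438, 251.05465698242188), 50.378597259521484) [625.8343 301.2199] [540.12805 201.87776]
cw [0.57172544 0.08282009 0.09      ]
```

Grey candidates in the top view are at (229,243) and (319,237). The green one at (247,274) and the turquoise one at (213,273) are look-alikes, so I'm ignoring them. The close crop confirms both chosen ones are grey with a brass dot and blue band. The pan is at (185,193) and the socket at (362,186), with its bore axis-parallel. I'll take the one near the balance first.

>>> {"name": "jog_arm", "arguments": {"moves": [[[468,-524,0],12],[[468,-524,0],12],[[468,-524,0],12],[[468,-524,0],12],[[468,-524,0],12],[[468,-524,0],12],[[468,-524,0],12],[[468,-524,0],12],[[468,-524,0],12],[[468,-524,0],12],[[468,-524,0],12],[[468,-524,0],12]], "hand": 75}}

```text
clock: 2.5
eef_pos: [0.4019, 0.0276, 0.2486]
tool_rot: [1.0, 0.029, 0.0, -0.008]
ft_force: [0.6, -0.4, 0.3]
grip_width: 0.0749
```

```bash
cat > g.py <<'E'
import sys,numpy as np
from workcell import monitor
from scipy.spatial.transform import Rotation as Ro
o=monitor.get_obs();R=Ro.from_quat(o["tool_rot"]).as_matrix();p=o["eef_pos"]
yaw=np.degrees(np.arctan2(R[1,0],R[0,0]))
print("t",round(o["clock"],2),"p",(p*1000).round(1),"yaw",round(yaw,2),"F",o["ft_force"].round(2),"w",round(o["grip_width"]*1000,1),"tilt",R[:,2].round(3))
if len(sys.argv)>3:
    T=np.array(sys.argv[1:4],float);print("shift",(R.T@(T-p*1000)).round(1),"spin",round(yaw-float(sys.argv[4]),1))
E
python3 g.py 449 134.5 160 1.5
```

```text
t 2.5 p [401.9  27.6 248.6] yaw 3.28 F [ 0.56 -0.38  0.34] w 74.9 tilt [-0.     0.016 -1.   ]
shift [  53.1 -102.6   90.3] spin 1.8
```

>>> {"name": "jog_arm", "arguments": {"moves": [[[25,-45,10],2],[[50,-85,30],2],[[53,-95,60],2],[[53,-100,80],2],[[53,-100,80],2],[[53,-100,80],2]]}}

```text
clock: 3.1
eef_pos: [0.4541, 0.0501, 0.1713]
tool_rot: [0.999, 0.039, -0.003, -0.027]
ft_force: [-0.0, 1.0, 0.1]
grip_width: 0.0752
```

```bash
python3 g.py 449 134.5 67 1.5; python3 - <<'E'
from h import *
a=imaging.camera("top");b=imaging.camera("side")
u=lambda c:cv2.resize(c[:,:,::-1],(400,400),interpolation=cv2.INTER_CUBIC)
cv2.imwrite('pics/d0.png',np.hstack([u(a[205:275,195:265]),u(b[190:280,270:360])]))
E
```

```text
t 3.1 p [454.1  50.1 171.3] yaw 4.44 F [-0.03  0.98  0.1 ] w 75.2 tilt [-0.008  0.053 -0.999]
shift [  1.9 -78.8 108.7] spin 2.9
```

View pics/d0.png

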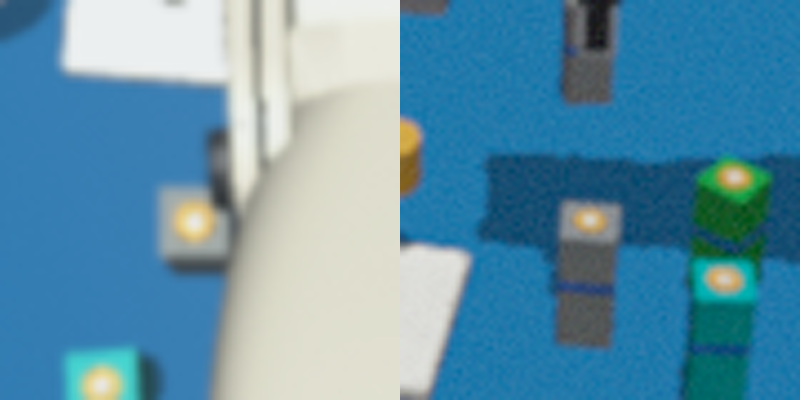

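The tool is still short of the target and leaning, and the grey cartridge is untouched. I'll let it settle.

>>> {"name": "jog_arm", "arguments": {"moves": [[[0,0,0],0],[[0,0,0],0],[[0,0,0],0],[[0,0,0],0]]}}

```text
clock: 3.6
eef_pos: [0.4549, 0.05, 0.1728]
tool_rot: [0.999, 0.039, -0.001, -0.027]
ft_force: [-0.5, -0.6, -0.4]
grip_width: 0.075
```

```bash
python3 g.py 449 134.5 160 1.5; python3 -c "
from workcell import monitor;o=monitor.get_obs();print(o['joint_pos'].round(3),o['joint_vel'].round(3))"
```

```text
t 3.6 p [454.9  50.  172.8] yaw 4.42 F [-0.48 -0.63 -0.42] w 75.0 tilt [-0.005  0.053 -0.999]
shift [  0.6 -83.9  17.3] spin 2.9
[ 0.076  0.208 -0.242  1.122  0.053  3.141] [ 0.001  0.005 -0.003 -0.001  0.    -0.002]
```

Joint 6 ran into its limit (yaw = j1 − j6 + π). I'll use the equivalent half-turn grasp instead, raising the tool a little while turning.

>>> {"name": "jog_arm", "arguments": {"moves": [[[0,0,-30],-9],[[0,0,-30],-17],[[0,0,-30],-25],[[0,0,-30],-33],[[0,0,-30],-41],[[0,0,-30],-49],[[0,0,-30],-57],[[0,0,-30],-65],[[0,0,-30],-73],[[0,0,-30],-81],[[0,0,-30],-89],[[0,0,-30],-90]]}}

```text
clock: 4.8
eef_pos: [0.4549, 0.0485, 0.2024]
tool_rot: [0.679, 0.734, 0.018, -0.02]
ft_force: [-0.0, -0.3, -1.0]
grip_width: 0.0749
```

```bash
python3 g.py 449 134.5 200 181.5; python3 -c "
from workcell import monitor;o=monitor.get_obs();print(o['joint_pos'].round(3),o['joint_vel'].round(3))"
```

```text
t 4.8 p [454.9  48.5 202.4] yaw 94.45 F [-0.03 -0.32 -1.04] w 74.9 tilt [-0.006  0.053 -0.999]
shift [86.   0.8  7. ] spin -87.0
[ 0.073  0.185 -0.19   1.198  0.053  1.566] [ 0.     0.001  0.001 -0.    -0.001 -0.086]
```

The leftover tilt is 3° about world x. With the jaws along x (yaw 90), the pads stay parallel to the cartridge faces, so a cartridge stays upright in the grip. I'll use that orientation.

```bash
python3 g.py 449 135 120 91.5;python3 g.py 449 135 67 91.5
```

```text
t 4.8 p [454.9  48.5 202.4] yaw 94.45 F [-0.03 -0.32 -1.04] w 74.9 tilt [-0.006  0.053 -0.999]
shift [82.2  1.  86.9] spin 3.0
t 4.8 p [454.9  48.5 202.4] yaw 94.45 F [-0.03 -0.32 -1.04] w 74.9 tilt [-0.006  0.053 -0.999]
shift [ 79.4   1.1 139.9] spin 3.0
```

>>> {"name": "jog_arm", "arguments": {"moves": [[[40,0,0],3],[[82,1,10],3],[[82,1,50],3],[[82,1,75],3],[[82,1,87],3],[[82,1,87],3]], "hand": 58}}

```text
clock: 5.4
eef_pos: [0.4473, 0.1346, 0.1179]
tool_rot: [0.699, 0.715, 0.015, -0.022]
ft_force: [-0.3, -0.4, -0.5]
grip_width: 0.0581
```

```bash
python3 g.py 449 135 67 91.5; python3 - <<'E'
from h import *
b=imaging.camera("side");a=imaging.camera("top")
u=lambda c:cv2.resize(c[:,:,::-1],(400,400),interpolation=cv2.INTER_CUBIC)
cv2.imwrite('pics/d1.png',np.hstack([u(a[205:275,195:265]),u(b[190:280,270:360])]))
E
```

```text
t 5.4 p [447.3 134.6 117.9] yaw 91.31 F [-0.35 -0.43 -0.5 ] w 58.1 tilt [-0.01   0.052 -0.999]
shift [-2.3  2.2 50.8] spin -0.2
```

View pics/d1.png

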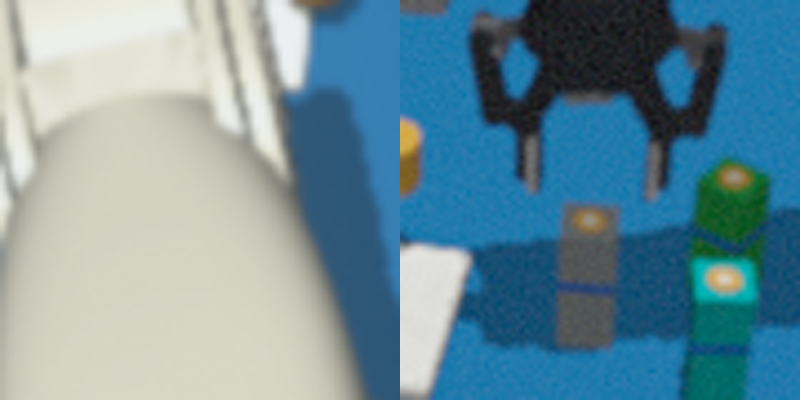

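The fingers, at about (530,185) and (650,190) in the crop, straddle the grey cartridge at (590,220) and clear the green one. Next: descend, grip and lift.

>>> {"name": "jog_arm", "arguments": {"moves": [[[-1,1,20],0],[[-2,1,38],0],[[-2,1,47],0],[[-2,1,50],0],[[-2,1,50],0]]}}

```text
clock: 6.0
eef_pos: [0.4502, 0.1355, 0.0702]
tool_rot: [0.698, 0.715, 0.017, -0.02]
ft_force: [-0.7, -0.2, 0.3]
grip_width: 0.058
```

>>> {"name": "jog_arm", "arguments": {"moves": [[[0,0,0],0],[[0,0,0],0],[[0,0,0],0],[[0,0,0],0],[[0,0,0],0],[[0,0,-10],0],[[0,0,-30],0],[[0,0,-30],0],[[0,0,-30],0],[[0,0,-30],0]], "hand": 15}}

```text
clock: 7.0
eef_pos: [0.4494, 0.1338, 0.099]
tool_rot: [0.698, 0.716, 0.016, -0.021]
ft_force: [0.4, -1.0, -1.1]
grip_width: 0.031
```

```bash
python3 g.py 582 258 200 91.5; python3 g.py 582 258 165 91.5
```

```text
t 7.0 p [449.4 133.8  99. ] yaw 91.41 F [ 0.4  -0.98 -1.1 ] w 31.0 tilt [-0.007  0.053 -0.999]
shift [126.1 135.  -95.2] spin -0.1
t 7.0 p [449.4 133.8  99. ] yaw 91.41 F [ 0.4  -0.98 -1.1 ] w 31.0 tilt [-0.007  0.053 -0.999]
shift [124.2 135.2 -60.3] spin -0.1
```

>>> {"name": "jog_arm", "arguments": {"moves": [[[0,0,-40],0],[[0,0,-80],0],[[0,0,-96],0],[[0,0,-96],0],[[0,0,-96],0]]}}

```text
clock: 7.5
eef_pos: [0.4499, 0.1287, 0.1943]
tool_rot: [0.698, 0.716, 0.016, -0.021]
ft_force: [-0.5, -0.1, -0.5]
grip_width: 0.0311
```

```bash
python3 - <<'E'
from h import *
f=[]
for i in range(20):
    imaging.camera("side");f.append(monitor.get_obs()["ft_force"])
f=np.array(f);print(f.mean(0),f.std(0))
E
python3 g.py 582 258 200 91.5; python3 g.py 582 258 165 91.5
```

```text
[ 0.03446456  0.1125899  -1.07316128] [0.65734612 0.55939543 0.50607474]
t 8.5 p [450.6 128.8 195.6] yaw 91.42 F [ 0.13  0.34 -0.75] w 31.2 tilt [-0.006  0.053 -0.999]
shift [125.9 134.6   1.7] spin -0.1
t 8.5 p [450.6 128.8 195.6] yaw 91.42 F [ 0.13  0.34 -0.75] w 31.2 tilt [-0.006  0.053 -0.999]
shift [124.1 134.8  36.6] spin -0.1
```

A weighs 1.07 N at the wrist, which suggests it's the empty one. The balance will check that.

>>> {"name": "jog_arm", "arguments": {"moves": [[[20,22,0],0],[[45,49,0],0],[[72,78,0],0],[[98,106,0],0],[[116,126,0],0],[[124,134,0],0],[[125,135,10],0],[[125,135,22],0],[[125,135,30],0],[[125,135,34],0],[[125,135,36],0],[[125,135,36],0]]}}

```text
clock: 9.7
eef_pos: [0.582, 0.2585, 0.1656]
tool_rot: [0.698, 0.715, 0.017, -0.021]
ft_force: [0.2, 0.2, -0.8]
grip_width: 0.0312
```

```bash
python3 g.py 582 258 157 91.5;  python3 - <<'E'
from h import *
b=imaging.camera("side");a=imaging.camera("top")
u=lambda c:cv2.resize(c[:,:,::-1],(400,400),interpolation=cv2.INTER_CUBIC)
cv2.imwrite('pics/d2.png',np.hstack([u(a[150:240,150:240]),u(b[190:290,200:300])]))
E
```

```text
t 9.7 p [582.  258.5 165.6] yaw 91.39 F [ 0.17  0.19 -0.83] w 31.2 tilt [-0.006  0.053 -0.999]
shift [-1.   0.1  8.5] spin -0.1
```

View pics/d2.png

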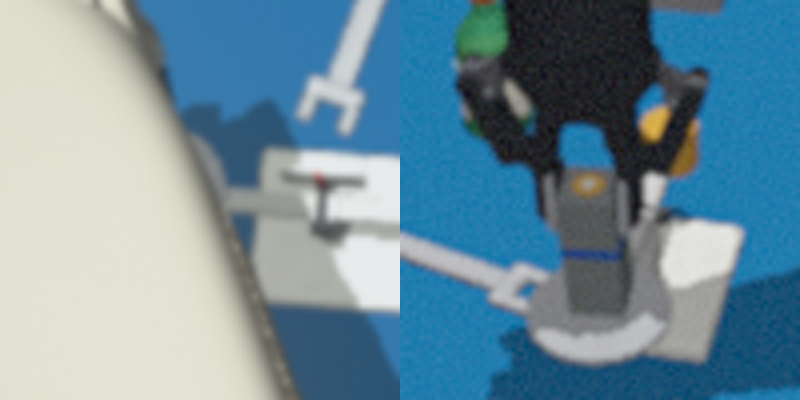

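The cartridge hangs upright over the middle of the pan, underside at about (598,310) in the crop and pan centre at about (598,318). Now I'll lower it slowly.

>>> {"name": "jog_arm", "arguments": {"moves": [[[0,0,2],0],[[0,0,4],0],[[0,0,6],0],[[0,0,7],0],[[0,0,8],0],[[0,0,9],0],[[0,0,9],0],[[0,0,9],0]]}}

```text
clock: 10.6
eef_pos: [0.5821, 0.2594, 0.1568]
tool_rot: [0.698, 0.716, 0.017, -0.021]
ft_force: [-1.5, 0.6, 1.1]
grip_width: 0.0312
```

```bash
cat > f.py <<'E'
from h import *
f=[]
for i in range(8):
    imaging.camera("side");f.append(monitor.get_obs()["ft_force"])
print("meanF",np.mean(f,0).round(2))
E
python3 f.py; python3 g.py 582 258 157 91.5
```

```text
meanF [-1.22  0.53  1.07]
t 11.0 p [582.1 259.4 156.7] yaw 91.42 F [-1.47  0.73  1.37] w 31.0 tilt [-0.006  0.053 -0.999]
shift [-1.4 -0.2 -0.4] spin -0.1
```

>>> {"name": "jog_arm", "arguments": {"moves": [[[0,0,0],0],[[0,0,0],0],[[0,0,0],0],[[0,0,0],0],[[0,0,0],0],[[0,0,0],0],[[0,0,0],0],[[0,0,0],0],[[0,0,0],0],[[0,0,0],0]], "hand": 50}}

```text
clock: 12.0
eef_pos: [0.5822, 0.2593, 0.1566]
tool_rot: [0.698, 0.716, 0.017, -0.021]
ft_force: [0.2, 0.1, 0.8]
grip_width: 0.0498
```

```bash
python3 g.py;  python3 - <<'E'
from h import *
b=imaging.camera("side")
cv2.imwrite('pics/d3.png',cv2.resize(b[190:290,200:300,::-1],(500,500),interpolation=cv2.INTER_CUBIC))
E
```

```text
t 12.0 p [582.2 259.3 156.6] yaw 91.42 F [0.18 0.13 0.81] w 49.8 tilt [-0.006  0.053 -0.999]
```

View pics/d3.png

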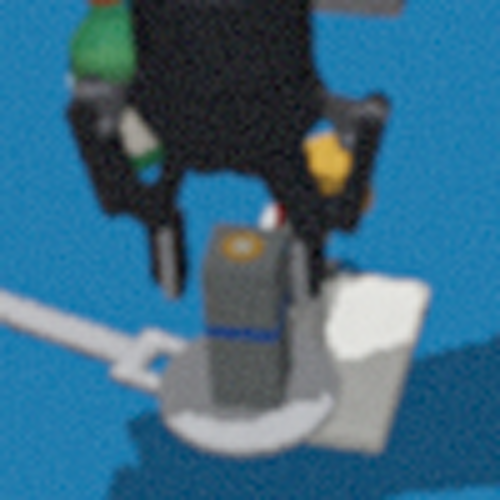

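The beam is still level (pan bottom edge still at row ~280), so A is empty. The cartridge turned slightly as it was let go and stands near the right finger at (290,280). I'll open wider and check that it's clear and how far it turned.

>>> {"name": "jog_arm", "arguments": {"moves": [[[0,0,0],0],[[0,0,0],0],[[0,0,0],0],[[0,0,0],0],[[0,0,0],0],[[0,0,0],0],[[0,0,0],0],[[0,0,0],0]], "hand": 72}}

```text
clock: 12.85
eef_pos: [0.5821, 0.2594, 0.1566]
tool_rot: [0.698, 0.716, 0.017, -0.021]
ft_force: [0.4, -0.1, 0.5]
grip_width: 0.0721
```

```bash
python3 g.py;  python3 - <<'E'
from h import *
b=imaging.camera("side")
cv2.imwrite('pics/d4.png',cv2.resize(b[190:290,200:300,::-1],(600,600),interpolation=cv2.INTER_CUBIC))
for r in models.landmark_of("side","cart_a")[:3]:print(r["centre"],r["confidence"],ray("side",r["centre"],.087))
for r in models.landmark_of("side","pan")[:1]:print(r["centre"],r["confidence"],ray("side",r["centre"],.087))
E
```

```text
t 12.85 p [582.1 259.4 156.6] yaw 91.42 F [ 0.35 -0.11  0.49] w 72.1 tilt [-0.006  0.053 -0.999]
[252.2, 267.3] 0.97 [0.57288215 0.26254402 0.087     ]
[313.2, 210.3] 0.9 [0.45465432 0.0187498  0.087     ]
[340.7, 276.5] 0.88 [0.37161331 0.26276054 0.087     ]
[249.7, 265.2] 0.96 [0.58007255 0.25656771 0.087     ]
```

View pics/d4.png

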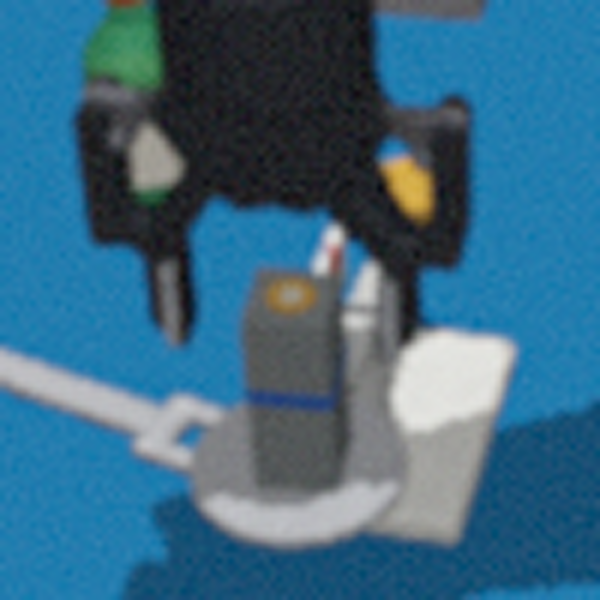

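The cartridge stands upright on the pan, clear of both fingers and about 7 mm to −x of the tool. The beam is level, which confirms A is the empty one. I'll re-centre, regrip and lift.

>>> {"name": "jog_arm", "arguments": {"moves": [[[0,-4,0],0],[[0,-7,0],0],[[0,-7,0],0],[[0,-7,0],0]]}}

```text
clock: 13.4
eef_pos: [0.575, 0.2592, 0.1568]
tool_rot: [0.698, 0.716, 0.017, -0.021]
ft_force: [-0.5, -0.1, -0.5]
grip_width: 0.0721
```

>>> {"name": "jog_arm", "arguments": {"moves": [[[0,0,0],0],[[0,0,0],0],[[0,0,0],0],[[0,0,0],0],[[0,0,0],0],[[0,0,0],0],[[0,0,0],0],[[0,0,-4],0],[[0,0,-15],0],[[0,0,-25],0],[[0,0,-25],0]], "hand": 15}}

```text
clock: 14.5
eef_pos: [0.5765, 0.2583, 0.1842]
tool_rot: [0.698, 0.716, 0.019, -0.02]
ft_force: [0.7, -0.4, -0.9]
grip_width: 0.0316
```

```bash
python3 f.py; python3 g.py 624 -227 182 90; python3 - <<'E'
from h import *
b=imaging.camera("side")
cv2.imwrite('pics/d5.png',cv2.resize(b[170:270,200:300,::-1],(600,600),interpolation=cv2.INTER_CUBIC))
im=imaging.camera("top")
for k in("mouth","socket"):
  for n in("top","side"):
    r=models.landmark_of(n,k)
    for q in r[:1]:print(k,n,q["centre"],q["confidence"],ray(n,q["centre"],.052 if k=="mouth" else 0))
E
```

```text
meanF [ 0.08  0.12 -1.34]
t 14.9 p [575.1 257.8 181.1] yaw 91.42 F [ 1.1  -0.33 -1.19] w 31.7 tilt [-0.007  0.053 -0.999]
shift [-485.1   36.8  -26.8] spin 1.4
mouth top [364.8, 187.0] 0.9 [ 0.61721729 -0.2332997   0.052     ]
mouth side [272.2, 187.9] 0.65 [ 0.59592669 -0.13304441  0.052     ]
socket top [357.1, 190.6] 0.73 [ 0.61875593 -0.220298    0.        ]
socket side [268.7, 185.6] 0.75 [ 0.62552996 -0.22657489  0.        ]
```

>>> {"name": "jog_arm", "arguments": {"moves": [[[0,0,-20],0],[[-20,2,-40],0],[[-60,5,-55],0],[[-105,8,-55],1],[[-150,11,-55],1],[[-197,15,-55],1],[[-244,18,-55],1],[[-290,22,-55],1],[[-336,26,-55],1],[[-380,29,-55],1],[[-420,32,-55],1],[[-450,34,-55],1]]}}

```text
clock: 16.4
eef_pos: [0.6205, -0.1963, 0.2121]
tool_rot: [0.705, 0.709, 0.017, -0.021]
ft_force: [1.3, -0.4, -1.2]
grip_width: 0.0313
```

```bash
python3 g.py 624 -227 152 90
```

```text
t 16.4 p [ 620.5 -196.3  212.1] yaw 90.3 F [ 1.34 -0.42 -1.19] w 31.3 tilt [-0.006  0.053 -0.999]
shift [-33.8   3.6  58.4] spin 0.3
```

>>> {"name": "jog_arm", "arguments": {"moves": [[[-20,2,5],0],[[-32,4,25],0],[[-34,4,50],0],[[-35,4,66],0],[[-35,4,73],0],[[-35,4,73],0],[[-35,4,73],0]]}}

```text
clock: 17.1
eef_pos: [0.6251, -0.2241, 0.1385]
tool_rot: [0.704, 0.71, 0.017, -0.02]
ft_force: [-0.4, 0.1, -1.1]
grip_width: 0.0316
```

```bash
python3 g.py 624 -227 122 90; python3 f.py; python3 - <<'E'
from h import *
b=imaging.camera("side");a=imaging.camera("top")
u=lambda c:cv2.resize(c[:,:,::-1],(400,400),interpolation=cv2.INTER_CUBIC)
cv2.imwrite('pics/d6.png',np.hstack([u(a[150:220,330:400]),u(b[140:210,235:305])]))
for r in models.landmark_of("side","cart_a")[:4]:print(r["centre"],r["confidence"],ray("side",r["centre"],.067))
print(proj("side",(.624,-.227,.067)),proj("side",(.624,-.227,.149)),proj("side",(.624,-.227,.052)))
for s in((1,1),(1,-1),(-1,-1),(-1,1)):print(proj("side",(.624+.04*s[0],-.227+.04*s[1],.052)).round(1))
E
```

```text
t 17.1 p [ 625.1 -224.1  138.5] yaw 90.46 F [-0.39  0.09 -1.13] w 31.6 tilt [-0.005  0.053 -0.999]
shift [-3.7 -1.1 16.3] spin 0.5
meanF [-0.1  -0.26 -0.8 ]
[338.2, 277.8] 0.96 [0.37629952 0.24735508 0.067     ]
[343.8, 253.7] 0.79 [0.36599044 0.16272251 0.067     ]
[272.4, 167.0] 0.72 [ 0.61317956 -0.23812273  0.067     ]
[311.0, 211.3] 0.6 [ 0.46212629 -0.00356698  0.067     ]
[268.61516934 168.42301918] [267.8998255  146.03484653] [268.74055564 172.34724421]
[254.5 177.6]
[259.4 165.7]
[282.4 167.3]
[278.7 179.3]
```

View pics/d6.png

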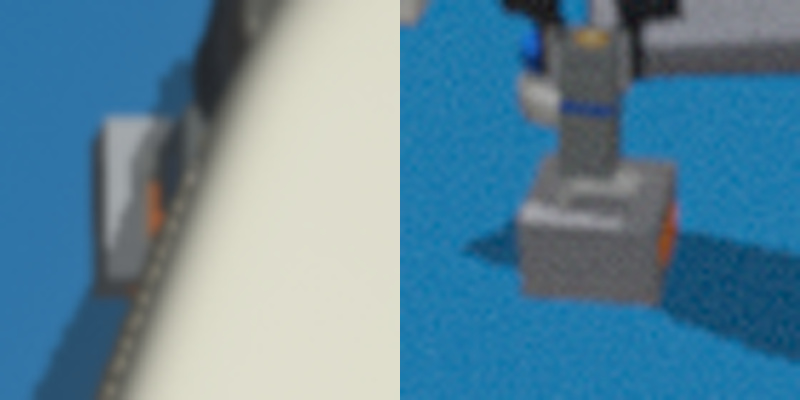

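```bash
python3 - <<'E'
from h import *
ims=[imaging.camera("side").astype(float) for _ in range(4)];b=np.mean(ims,0)
np.save('b.npy',b)
for r in(152,158,162,182,185,188):print(r,'R',b[r,248:292,0].round().astype(int).tolist())
print('rows at col 267 R',b[140:200,267,0].round().astype(int).tolist())
print('rows at col 262 R',b[140:200,258,0].round().astype(int).tolist())
P=lambda *p:proj("side",p).round(1).tolist()
print("cart edges z.12",P(.641,-.208,.12),P(.609,-.208,.12),P(.609,-.24,.12),"bottom front",P(.625,-.208,.0685),"top",P(.625,-.224,.1505))
print("sock front z.03",P(.664,-.187,.03),P(.584,-.187,.03),"top front edge at x",P(.624,-.187,.052),P(.655,-.187,.052),"bot",P(.655,-.187,0))
E
```

```text
152 R [27, 31, 32, 35, 35, 27, 36, 45, 70, 70, 55, 48, 68, 92, 92, 79, 80, 80, 81, 80, 81, 82, 82, 78, 74, 89, 92, 57, 36, 52, 68, 72, 69, 69, 66, 71, 70, 66, 68, 68, 65, 66, 66, 69]
158 R [32, 32, 34, 29, 25, 31, 36, 61, 95, 116, 126, 133, 140, 143, 118, 68, 50, 51, 52, 57, 63, 61, 62, 63, 53, 44, 35, 33, 36, 33, 34, 29, 33, 30, 36, 30, 36, 31, 32, 32, 36, 30, 36, 37]
162 R [35, 31, 30, 36, 34, 33, 30, 27, 32, 32, 42, 54, 65, 78, 81, 83, 81, 84, 82, 81, 84, 82, 84, 82, 70, 56, 40, 30, 35, 35, 30, 26, 29, 30, 30, 32, 28, 30, 33, 29, 32, 29, 36, 34]
182 R [26, 18, 25, 24, 15, 14, 30, 57, 82, 92, 93, 90, 91, 90, 92, 90, 90, 91, 90, 90, 90, 91, 92, 88, 91, 91, 87, 91, 89, 93, 86, 92, 119, 134, 106, 60, 26, 11, 24, 19, 24, 12, 17, 27]
185 R [26, 25, 20, 21, 23, 26, 24, 50, 80, 90, 94, 93, 92, 93, 93, 92, 89, 91, 92, 90, 93, 93, 92, 92, 91, 91, 93, 91, 91, 92, 88, 90, 105, 106, 74, 30, 16, 20, 22, 20, 22, 20, 25, 26]
188 R [34, 33, 30, 36, 31, 32, 32, 53, 80, 91, 92, 93, 91, 94, 92, 91, 90, 92, 92, 91, 92, 91, 92, 92, 90, 90, 91, 92, 90, 90, 88, 85, 71, 50, 31, 16, 24, 19, 22, 21, 21, 22, 19, 18]
rows at col 267 R [52, 48, 44, 52, 81, 125, 145, 136, 107, 84, 80, 80, 80, 83, 82, 81, 81, 78, 57, 46, 66, 78, 81, 79, 81, 81, 78, 81, 83, 78, 86, 116, 136, 124, 98, 86, 101, 133, 152, 132, 98, 88, 90, 91, 94, 90, 90, 94, 91, 90, 94, 94, 76, 51, 36, 28, 26, 31, 33, 35]
rows at col 262 R [26, 33, 23, 32, 26, 29, 22, 28, 20, 22, 19, 25, 55, 96, 127, 148, 156, 142, 126, 120, 112, 86, 42, 26, 32, 25, 30, 39, 47, 56, 66, 78, 91, 99, 108, 137, 158, 161, 142, 108, 92, 92, 93, 90, 92, 94, 94, 91, 92, 94, 92, 81, 58, 29, 30, 30, 35, 28, 34, 24]
cart edges z.12 [261.9, 156.6] [271.7, 157.2] [273.4, 152.6] bottom front [267.3, 170.9] top [267.4, 146.0]
sock front z.03 [254.9, 183.3] [278.8, 185.1] top front edge at x [266.6, 178.5] [257.2, 177.8] bot [257.9, 191.2]
```

```bash
python3 - <<'E'
from h import *
b=np.load('b.npy')
for r in(164,166,168):print(r,'R',b[r,254:282,0].round().astype(int).tolist(),'B',b[r,254:282,2].round().astype(int).tolist())
P=lambda *p:proj("side",p).round(1).tolist()
for z in(.1,.085):print(P(.641,-.208,z),P(.609,-.208,z),P(.609,-.24,z))
E
```

```text
164 R [28, 36, 38, 27, 32, 30, 28, 32, 60, 75, 86, 82, 82, 81, 79, 82, 82, 78, 69, 53, 36, 36, 28, 31, 31, 37, 29, 34] B [172, 171, 174, 171, 171, 174, 174, 170, 150, 107, 88, 86, 86, 84, 84, 87, 86, 80, 82, 123, 159, 174, 172, 172, 170, 172, 170, 172]
166 R [30, 30, 34, 32, 30, 39, 58, 69, 73, 82, 81, 82, 80, 78, 84, 80, 80, 80, 69, 58, 47, 41, 37, 38, 45, 40, 32, 34] B [172, 171, 172, 171, 172, 168, 162, 154, 132, 101, 85, 86, 85, 84, 88, 85, 84, 82, 82, 124, 160, 170, 171, 171, 172, 172, 171, 170]
168 R [33, 29, 31, 31, 47, 78, 102, 105, 96, 82, 78, 80, 84, 83, 82, 81, 82, 79, 76, 87, 105, 101, 100, 96, 95, 95, 94, 93] B [171, 170, 171, 171, 168, 150, 124, 108, 100, 86, 84, 84, 88, 86, 86, 87, 86, 82, 78, 96, 117, 122, 126, 124, 124, 130, 135, 134]
[262.1, 162.1] [271.9, 162.7] [273.5, 158.0]
[262.3, 166.1] [272.0, 166.8] [273.6, 162.0]
```

```bash
python3 g.py 622.5 -227 125 90; python3 g.py 622.5 -227 100 90|tail -1
```

```text
t 17.85 p [ 624.5 -224.5  137.6] yaw 90.41 F [ 0.15 -0.77 -1.28] w 31.7 tilt [-0.006  0.053 -0.999]
shift [-3.2 -2.  12.5] spin 0.4
shift [-4.5 -1.8 37.4] spin 0.4
```

>>> {"name": "jog_arm", "arguments": {"moves": [[[-1,-1,4],0.5],[[-3,-2,8],0.5],[[-3,-2,11],0.5],[[-3.2,-2,12.5],0.5],[[-3.2,-2,14],0.5],[[-3.3,-2,15.2],0.5],[[-3.3,-2,16.4],0.5],[[-3.4,-2,17.6],0.5],[[-3.4,-2,18.8],0.5],[[-3.5,-2,20],0.5],[[-3.5,-2,20],0.5]]}}

```text
clock: 18.95
eef_pos: [0.6223, -0.2269, 0.1173]
tool_rot: [0.707, 0.706, 0.017, -0.021]
ft_force: [0.6, -0.2, -1.0]
grip_width: 0.0313
```

```bash
python3 f.py; python3 g.py 622.5 -227 110 90
```

```text
meanF [ 0.37  0.01 -0.79]
t 19.35 p [ 622.5 -227.   117.6] yaw 89.92 F [ 0.49 -0.16 -0.52] w 31.7 tilt [-0.006  0.053 -0.999]
shift [-0.4  0.1  7.6] spin -0.1
```

>>> {"name": "jog_arm", "arguments": {"moves": [[[-0.1,0,1.2],0],[[-0.1,0,2.4],0],[[-0.2,0,3.6],0],[[-0.2,0,4.8],0],[[-0.3,0,6],0],[[-0.3,0,6],0]]}}

```text
clock: 19.95
eef_pos: [0.6223, -0.2268, 0.1112]
tool_rot: [0.707, 0.706, 0.017, -0.021]
ft_force: [-0.3, 0.1, -1.5]
grip_width: 0.0316
```

```bash
python3 f.py; python3 g.py 622.5 -227 110 90
```

```text
meanF [-0.01 -0.13 -0.86]
t 20.35 p [ 622.4 -226.9  111.6] yaw 89.92 F [ 0.24  0.31 -1.01] w 31.5 tilt [-0.006  0.053 -0.999]
shift [-0.1  0.1  1.6] spin -0.1
```

Free so far; the underside is about 10 mm below the mouth. Next I'll enter the bore.

>>> {"name": "jog_arm", "arguments": {"moves": [[[-0.1,0,1],0],[[-0.1,0,2],0],[[-0.2,0,3],0],[[-0.2,0,4],0],[[-0.2,0,4],0]]}}

```text
clock: 20.85
eef_pos: [0.622, -0.2269, 0.1074]
tool_rot: [0.707, 0.706, 0.016, -0.021]
ft_force: [-1.3, 0.2, -0.2]
grip_width: 0.0316
```

```bash
python3 f.py; python3 g.py 622.5 -227 100 90
```

```text
meanF [-1.82 -0.15  0.01]
t 21.25 p [ 622.1 -226.9  107.1] yaw 89.91 F [-2.02 -0.83 -1.39] w 31.5 tilt [-0.007  0.053 -0.999]
shift [-0.5  0.5  7.1] spin -0.1
```

>>> {"name": "jog_arm", "arguments": {"moves": [[[0,-0.5,0],0],[[0,-1,0.5],0],[[-0.1,-1,1.5],0],[[-0.1,-1,2.5],0],[[-0.2,-1,3.5],0],[[-0.2,-1,3.5],0]]}}

```text
clock: 21.85
eef_pos: [0.6215, -0.2268, 0.1038]
tool_rot: [0.707, 0.706, 0.017, -0.021]
ft_force: [-0.7, -0.0, -1.2]
grip_width: 0.0313
```

```bash
python3 f.py; python3 g.py 621.5 -227 100 90
```

```text
meanF [ 0.27 -0.12 -0.75]
t 22.25 p [ 621.4 -226.9  104.1] yaw 89.91 F [ 0.48 -0.01 -1.13] w 31.2 tilt [-0.006  0.053 -0.999]
shift [-0.3  0.1  4.1] spin -0.1
```

>>> {"name": "jog_arm", "arguments": {"moves": [[[-0.1,-0.2,1],0],[[-0.1,-0.2,2],0],[[-0.2,-0.2,3],0],[[-0.2,-0.2,4],0],[[-0.2,-0.2,4],0]]}}

```text
clock: 22.75
eef_pos: [0.621, -0.2268, 0.0997]
tool_rot: [0.707, 0.706, 0.017, -0.021]
ft_force: [-0.8, 0.2, -0.4]
grip_width: 0.0311
```

```bash
python3 f.py; python3 g.py 621.3 -227 95 90
```

```text
meanF [ 0.17  0.   -0.93]
t 23.15 p [ 621.2 -226.9  100.1] yaw 89.91 F [ 0.83 -0.33 -1.75] w 31.3 tilt [-0.006  0.053 -0.999]
shift [-0.4  0.1  5.1] spin -0.1
```

>>> {"name": "jog_arm", "arguments": {"moves": [[[-0.1,0,1],0],[[-0.1,0,2],0],[[-0.2,0,3],0],[[-0.2,0,4],0],[[-0.3,0,5],0],[[-0.3,0,6],0],[[-0.3,0,6],0]]}}

```text
clock: 23.85
eef_pos: [0.6211, -0.2269, 0.094]
tool_rot: [0.707, 0.706, 0.017, -0.021]
ft_force: [-0.1, 0.2, 0.0]
grip_width: 0.0314
```

```bash
python3 f.py; python3 g.py 621.3 -227 95 90
```

```text
meanF [-0.08  0.21 -0.17]
t 24.25 p [ 621.1 -226.9   94.1] yaw 89.91 F [ 0.35 -0.03 -0.59] w 31.6 tilt [-0.006  0.053 -0.999]
shift [-0.   0.2 -1. ] spin -0.1
```

>>> {"name": "jog_arm", "arguments": {"moves": [[[-0.1,0,1],0],[[-0.1,0,2],0],[[-0.2,0,3],0],[[-0.2,0,3],0]]}}

```text
clock: 24.65
eef_pos: [0.6211, -0.227, 0.0914]
tool_rot: [0.707, 0.706, 0.017, -0.021]
ft_force: [-1.8, 0.4, 4.2]
grip_width: 0.0316
```

```bash
python3 f.py; python3 g.py 621.3 -227 90 90
```

```text
meanF [-1.81  0.26  4.37]
t 25.05 p [ 621.2 -226.9   91. ] yaw 89.92 F [-1.26  0.71  4.24] w 31.3 tilt [-0.006  0.053 -0.999]
shift [-0.1  0.1  1. ] spin -0.1
```

The seat is felt at 5 N. I'll keep pushing slowly.

>>> {"name": "jog_arm", "arguments": {"moves": [[[-0.1,-0.3,1],0],[[-0.1,-0.3,2],0],[[-0.2,-0.3,3],0],[[-0.2,-0.3,4],0],[[-0.3,-0.3,5],0],[[-0.3,-0.3,5],0]]}}

```text
clock: 25.65
eef_pos: [0.621, -0.227, 0.0858]
tool_rot: [0.707, 0.706, 0.017, -0.021]
ft_force: [-0.2, -0.3, 4.4]
grip_width: 0.031
```

```bash
python3 f.py; python3 g.py 621 -227 85 90
```

```text
meanF [0.81 0.19 3.63]
t 26.05 p [ 621.  -226.9   86. ] yaw 89.92 F [ 0.95 -0.64  2.65] w 31.3 tilt [-0.006  0.053 -0.999]
shift [-0.1  0.   0.9] spin -0.1
```

>>> {"name": "jog_arm", "arguments": {"moves": [[[0,0,0.5],0],[[-0.1,0,1],0],[[-0.1,0,1],0]]}}

```text
clock: 26.35
eef_pos: [0.621, -0.227, 0.0851]
tool_rot: [0.707, 0.706, 0.017, -0.021]
ft_force: [0.6, 0.5, 4.8]
grip_width: 0.0313
```

```bash
python3 f.py; python3 g.py 621 -227 85 90
```

```text
meanF [0.98 0.9  4.85]
t 26.75 p [ 621.  -227.    85.1] yaw 89.92 F [0.17 0.98 5.38] w 31.2 tilt [-0.005  0.053 -0.999]
shift [-0.   0.   0.1] spin -0.1
```

>>> {"name": "jog_arm", "arguments": {"moves": [[[0,0,0.5],0],[[0,0,0.8],0],[[0,0,0.8],0]]}}

```text
clock: 27.05
eef_pos: [0.6209, -0.227, 0.0843]
tool_rot: [0.707, 0.706, 0.017, -0.021]
ft_force: [1.1, -0.3, 5.6]
grip_width: 0.0311
```

```bash
python3 f.py; python3 g.py 621 -227 85 90
```

```text
meanF [1.08 0.93 5.16]
t 27.45 p [ 620.9 -227.    84.3] yaw 89.92 F [1.13 1.32 4.99] w 31.6 tilt [-0.005  0.053 -0.999]
shift [ 0.   0.1 -0.7] spin -0.1
```

>>> {"name": "jog_arm", "arguments": {"moves": [[[0,0,0.4],0],[[0,0,0.8],0],[[0,0,0.8],0]]}}

```text
clock: 27.75
eef_pos: [0.621, -0.227, 0.0841]
tool_rot: [0.707, 0.706, 0.017, -0.02]
ft_force: [1.6, 0.4, 7.9]
grip_width: 0.0314
```

```bash
python3 f.py; python3 g.py
```

```text
meanF [0.54 0.53 6.9 ]
t 28.15 p [ 621.  -227.    84.1] yaw 89.92 F [1.4  0.57 7.22] w 31.5 tilt [-0.005  0.053 -0.999]
```

>>> {"name": "jog_arm", "arguments": {"moves": [[[0,0,0.3],0],[[0,0,0.5],0],[[0,0,0.5],0]]}}

```text
clock: 28.45
eef_pos: [0.621, -0.227, 0.0839]
tool_rot: [0.707, 0.706, 0.017, -0.02]
ft_force: [0.2, 0.5, 7.6]
grip_width: 0.0316
```

```bash
python3 f.py; python3 g.py
```

```text
meanF [0.27 0.74 8.64]
t 28.85 p [ 621.  -227.    83.9] yaw 89.92 F [-0.19  0.34  8.87] w 31.3 tilt [-0.005  0.053 -0.999]
```

>>> {"name": "jog_arm", "arguments": {"moves": [[[0,0,0.3],0],[[0,0,0.6],0],[[0,0,0.9],0],[[0,0,1.1],0],[[0,0,1.1],0]]}}

```text
clock: 29.35
eef_pos: [0.621, -0.2271, 0.0835]
tool_rot: [0.707, 0.706, 0.017, -0.02]
ft_force: [-0.5, 0.8, 11.1]
grip_width: 0.0314
```

```bash
python3 f.py; python3 g.py
```

```text
meanF [-0.68  1.01 11.37]
t 29.75 p [ 621.  -227.    83.6] yaw 89.91 F [-0.15  1.31 11.34] w 31.3 tilt [-0.004  0.052 -0.999]
```

At 12.3 N the force keeps climbing while the tool hardly moves, so the seat is at its stop. I'll relax, let go and retreat.

>>> {"name": "jog_arm", "arguments": {"moves": [[[0,0,-0.7],0],[[0,0,-1.4],0],[[0,0,-1.4],0],[[0,0,-1.4],0]]}}

```text
clock: 30.15
eef_pos: [0.621, -0.227, 0.084]
tool_rot: [0.707, 0.706, 0.017, -0.02]
ft_force: [0.9, 1.3, 8.4]
grip_width: 0.0314
```

>>> {"name": "jog_arm", "arguments": {"moves": [[[0,0,0],0],[[0,0,0],0],[[0,0,0],0],[[0,0,0],0],[[0,0,0],0],[[0,0,0],0],[[0.5,0,-15],0],[[1.5,0,-40],0],[[3.5,0,-75],0],[[5.5,0,-105],0],[[5.5,0,-105],0]], "hand": 60}}

```text
clock: 31.25
eef_pos: [0.6241, -0.228, 0.1944]
tool_rot: [0.707, 0.707, 0.019, -0.016]
ft_force: [0.2, -0.4, 0.3]
grip_width: 0.06
```

```bash
python3 g.py 471 -105.5 180 102.5; python3 - <<'E'
from h import *
b=np.mean([imaging.camera("side").astype(float) for _ in range(3)],0)
print('col267 R',b[140:185,267,0].round().astype(int).tolist())
for r in(158,162):print(r,'B',b[r,254:282,2].round().astype(int).tolist())
P=lambda *p:proj("side",p).round(1).tolist()
print("top z.096",P(.621,-.227,.096),"front top edge",P(.621,-.211,.096),"band",P(.621,-.211,.06))
for r in models.landmark_of("side","cart_b")[:4]:print(np.round(r["centre"],1),r["confidence"],ray("side",r["centre"],0).round(4))
cv2.imwrite('pics/e0.png',cv2.resize(b[130:230,240:340,::-1].astype(np.uint8),(600,600),interpolation=cv2.INTER_CUBIC))
E
```

```text
t 31.25 p [ 624.1 -228.   194.4] yaw 89.95 F [ 0.2  -0.42  0.25] w 60.0 tilt [ 0.004  0.049 -0.999]
shift [ 121.5 -153.3   19.8] spin -12.6
col267 R [51, 47, 49, 48, 46, 35, 22, 17, 23, 14, 17, 19, 53, 100, 132, 151, 159, 149, 126, 108, 124, 136, 118, 92, 84, 78, 82, 82, 81, 80, 81, 78, 55, 50, 62, 81, 110, 143, 152, 133, 97, 88, 89, 91, 92]
158 B [171, 157, 125, 114, 123, 132, 138, 145, 145, 152, 148, 142, 135, 126, 120, 109, 107, 137, 158, 164, 162, 169, 170, 171, 171, 171, 171, 172]
162 B [171, 173, 170, 171, 169, 160, 150, 147, 148, 134, 109, 95, 86, 83, 83, 93, 87, 84, 90, 86, 110, 151, 170, 171, 171, 171, 170, 169]
top z.096 [269.3, 160.7] front top edge [268.4, 163.1] band [268.7, 172.7]
[339.8 276. ] 0.81 [0.3704 0.1725 0.    ]
[338.5 255.1] 0.65 [0.3767 0.094  0.    ]
[309.4 212.8] 0.56 [ 0.4728 -0.0882  0.    ]
```

View pics/e0.png

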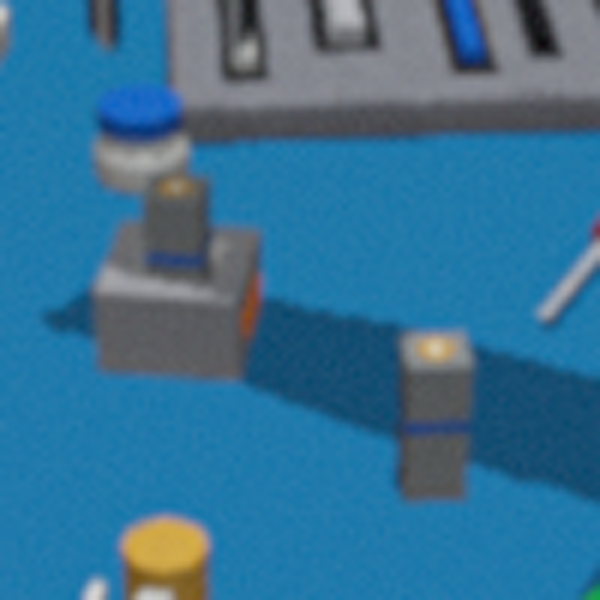

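A is in the socket, upright and home, with its blue band just above the block at (175,260) in the crop, where the geometry predicts it. B stands at (436,415). Going for B now.

>>> {"name": "jog_arm", "arguments": {"moves": [[[20,-25,0],-2],[[50,-63,5],-6],[[80,-101,15],-10],[[108,-136,20],-12.5],[[121,-153,20],-12.5],[[121,-153,40],-12.5],[[121,-153,60],-12.5],[[119,-153,70],-12.5],[[119,-153,70],-12.5],[[119,-153,70],-12.5]]}}

```text
clock: 32.45
eef_pos: [0.468, -0.1044, 0.1253]
tool_rot: [0.626, 0.779, 0.019, -0.019]
ft_force: [0.1, -0.7, 0.4]
grip_width: 0.0597
```

```bash
python3 g.py 471 -105.5 69.5 102.3; python3 - <<'E'
from workcell import monitor;print(monitor.get_obs()["joint_pos"].round(2))
E
```

```text
t 32.45 p [ 468.  -104.4  125.3] yaw 102.41 F [ 0.05 -0.74  0.38] w 59.7 tilt [-0.007  0.053 -0.999]
shift [-4.7  2.4 55.7] spin 0.1
[-0.25  0.31 -0.24  1.04  0.05  1.1 ]
```

>>> {"name": "jog_arm", "arguments": {"moves": [[[-2,2.4,10],0],[[-3,2.4,30],0],[[-4,2.4,45],0],[[-4.7,2.4,53],0],[[-4.7,2.4,55.7],0],[[-4.7,2.4,55.7],0],[[-4.7,2.4,55.7],0]]}}

```text
clock: 33.15
eef_pos: [0.4719, -0.1056, 0.0704]
tool_rot: [0.626, 0.779, 0.019, -0.018]
ft_force: [0.1, 0.5, 0.1]
grip_width: 0.0598
```

>>> {"name": "jog_arm", "arguments": {"moves": [[[0,0,0],0],[[0,0,0],0],[[0,0,0],0],[[0,0,0],0],[[0,0,0],0],[[0,0,0],0],[[1,0,-8],0],[[2,0,-35],0],[[4,0,-75],0],[[6,0,-115],0],[[7,0,-140],0],[[7,0,-140],0]], "hand": 15}}

```text
clock: 34.35
eef_pos: [0.473, -0.1065, 0.2141]
tool_rot: [0.626, 0.779, 0.021, -0.015]
ft_force: [0.4, 0.5, -1.4]
grip_width: 0.0309
```

```bash
python3 f.py; python3 g.py 581 257 200 93
```

```text
meanF [-0.04 -0.11 -2.76]
t 34.75 p [ 469.7 -105.7  208.5] yaw 102.43 F [ 0.08 -0.6  -2.81] w 31.3 tilt [-0.009  0.054 -0.999]
shift [329.3 186.7  27.1] spin 9.4
```

B weighs 2.8 N, so it's loaded. I'll carry it to the pan.

>>> {"name": "jog_arm", "arguments": {"moves": [[[12,7,0],1],[[42,24,0],3],[[80,46,0],5],[[120,68,0],7],[[160,91,0],9],[[200,113,5],9],[[240,136,10],9],[[275,156,15],9],[[303,172,20],9],[[322,183,25],9],[[329,187,27],9],[[329,187,27],9]]}}

```text
clock: 35.95
eef_pos: [0.5817, 0.2571, 0.2]
tool_rot: [0.685, 0.728, 0.016, -0.021]
ft_force: [-0.7, 0.5, -2.3]
grip_width: 0.0311
```

```bash
python3 g.py 581 257 160 93
```

```text
t 35.95 p [581.7 257.1 200. ] yaw 93.5 F [-0.67  0.51 -2.29] w 31.1 tilt [-0.008  0.052 -0.999]
shift [-2.1 -0.5 39.9] spin 0.5
```

>>> {"name": "jog_arm", "arguments": {"moves": [[[-0.5,-0.5,10],0],[[-1.2,-0.5,22],0],[[-1.7,-0.5,32],0],[[-2,-0.5,37],0],[[-2.1,-0.5,40],0],[[-2.2,-0.5,42],0],[[-2.3,-0.5,44],0],[[-2.4,-0.5,46],0],[[-2.5,-0.5,48],0],[[-2.6,-0.5,50],0],[[-2.7,-0.5,52],0],[[-2.7,-0.5,52],0]]}}

```text
clock: 37.15
eef_pos: [0.5819, 0.257, 0.1495]
tool_rot: [0.685, 0.728, 0.018, -0.02]
ft_force: [1.0, 1.0, 0.8]
grip_width: 0.0309
```

```bash
python3 f.py; python3 g.py 581 257 150 93
```

```text
meanF [0.32 1.74 0.18]
t 37.55 p [581.8 256.6 149.6] yaw 93.42 F [0.19 1.84 0.37] w 31.1 tilt [-0.005  0.053 -0.999]
shift [ 0.4 -0.8 -0.4] spin 0.4
```

>>> {"name": "jog_arm", "arguments": {"moves": [[[-0.1,0,1],0],[[-0.1,0,2],0],[[-0.2,0,3],0],[[-0.2,0,3],0]]}}

```text
clock: 37.95
eef_pos: [0.5816, 0.2565, 0.1462]
tool_rot: [0.685, 0.728, 0.017, -0.02]
ft_force: [0.8, 2.3, 0.6]
grip_width: 0.0311
```

>>> {"name": "jog_arm", "arguments": {"moves": [[[0,0,0],0],[[0,0,0],0],[[0,0,0],0],[[0,0,0],0],[[0,0,0],0],[[0,0,0],0],[[0,0,0],0],[[0,0,0],0]], "hand": 72}}

```text
clock: 38.75
eef_pos: [0.5815, 0.2565, 0.1464]
tool_rot: [0.685, 0.728, 0.017, -0.02]
ft_force: [-0.2, 0.1, 0.2]
grip_width: 0.0718
```

```bash
python3 g.py; python3 - <<'E'
from h import *
b=imaging.camera("side")
cv2.imwrite('pics/e1.png',cv2.resize(b[190:290,200:300,::-1],(600,600),interpolation=cv2.INTER_CUBIC))
for k in("cart_b","pan"):
  for r in models.landmark_of("side",k)[:4]:print(k,np.round(r["centre"],1),round(r["confidence"],2),ray("side",r["centre"],.073).round(4))
print("pan low",proj("side",(.58,.257,.073)))
E
```

```text
t 38.75 p [581.5 256.5 146.4] yaw 93.42 F [-0.18  0.13  0.18] w 71.8 tilt [-0.006  0.053 -0.999]
cart_b [341.4 256.8] 0.73 [0.3717 0.1816 0.073 ]
cart_b [252.4 270.9] 0.61 [0.5737 0.2599 0.073 ]
cart_b [270.4 178.9] 0.61 [ 0.6045 -0.1519  0.073 ]
cart_b [340.5 276.7] 0.6 [0.3715 0.2492 0.073 ]
pan [250.5 267.8] 0.61 [0.5803 0.2505 0.073 ]
pan low [250.021998   269.74902184]
```

View pics/e1.png

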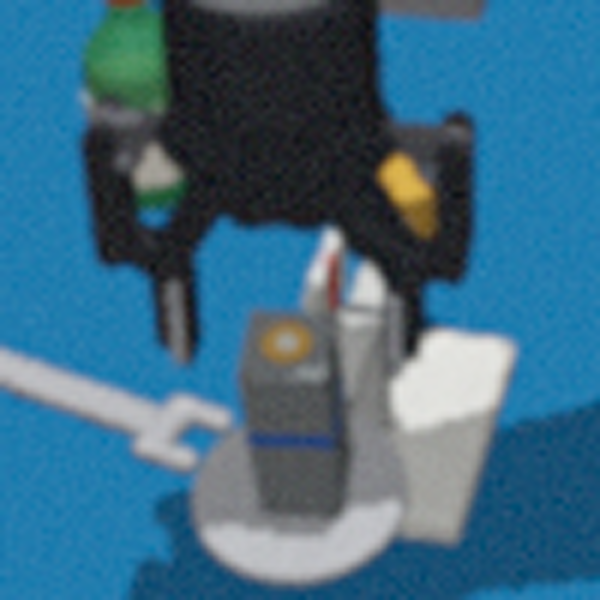

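The pan has sunk (bottom edge 545 → 580 in the crop) and B stands on it leaning with the beam, clear of the fingers. I'll retreat straight up.

>>> {"name": "jog_arm", "arguments": {"moves": [[[0.5,0,-10],0],[[2,0,-35],0],[[4,0,-75],0],[[6,0,-120],0],[[6,0,-120],0],[[6,0,-120],0],[[6,0,-120],0]]}}

```text
clock: 39.6
eef_pos: [0.5815, 0.2559, 0.2659]
tool_rot: [0.685, 0.728, 0.017, -0.021]
ft_force: [-0.4, -0.9, -0.9]
grip_width: 0.0722
```

```bash
python3 g.py; python3 - <<'E'
from h import *
b=imaging.camera("side")
for r in models.landmark_of("side","cart_b")[:5]:print(np.round(r["centre"],1),round(r["confidence"],2),ray("side",r["centre"],.073).round(4))
for r in models.landmark_of("side","pan")[:1]:print("pan",np.round(r["centre"],1),ray("side",r["centre"],.073).round(4))
o=cv2.imread('pics/e1.png');print("diff to last crop near pan",np.abs(cv2.resize(b[190:290,200:300,::-1],(600,600),interpolation=cv2.INTER_CUBIC)[320:590,190:350].astype(int)-o[320:590,190:350]).mean())
print(bot.job_done())
E
```

```text
t 39.6 p [581.5 255.9 265.9] yaw 93.41 F [-0.41 -0.94 -0.93] w 72.2 tilt [-0.007  0.053 -0.999]
[338.8 277.2] 0.86 [0.3752 0.2513 0.073 ]
[252.7 271.4] 0.68 [0.5727 0.2614 0.073 ]
[343.2 256.5] 0.59 [0.3674 0.1799 0.073 ]
[268.6 178.4] 0.4 [ 0.6106 -0.1541  0.073 ]
pan [251.  266.5] [0.5801 0.246  0.073 ]
diff to last crop near pan 5.228919753086419
the job is handed in; nothing more can be done
None
```

I finished the job and handed it in at about 40 s of the 72 s; the hand-in reports no verdict.

- **Cartridge near the balance:** it weighed about 1.1 N at the wrist. Set on the pan and let go, it left the beam level, so it was the empty one.
- **Socket:** I pushed the empty cartridge down slowly. I gave way once to a 1.8 N side push from the funnel. The seat slid at about 5 N, and at the stop the force climbed to about 12.3 N. I then let go. The last picture of it showed it upright, with its blue band at the height expected for fully home.
- **Other cartridge:** it weighed about 2.8 N at the wrist, a little above the listed 2.1–2.5 N but clearly the loaded one. I lowered it onto the pan and let go. The last picture shows the pan sunk and the cartridge standing clear of the fingers, about 8 mm from the pan centre sideways. After I drew the arm up, the side camera showed no real change there.

**Checks that disagreed or went wrong:**
- **Tool tilt:** early on joint 6 hit its range limit, which left the tool tilted 3° for the rest of the job. I gripped with the jaws along the tilt axis so the cartridges stayed upright.
- **Pan landmark:** the network's pan landmark was 10–15 mm off along y once the beam had tipped, so I went by the picture instead.
- **Bystanders:** I did not measure them at the end, but nothing was seen or felt to touch them.

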